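# Feed one blank to the pick-up stop

## Task

Feed one blank for the robot cell: press the red plunger of the magazine feeder all the way in, once, and let it spring back. Then, with the fingertips, push the blue blank that came out along the lane until it lies flush against the stop with the orange sensor, gently, without picking it up. Leave the other blanks in the magazine and everything else on the bench where it is.

Things in the scene. Friction and masses are not known exactly. Their poses are not given: they have to be found in the camera images.
- feeder: hand-fed magazine feeder bolted to the bench. Origin on the bench under the magazine's centre; x is the way the plunger pushes (from knob to lane), y runs along the lane, z up. Its aluminium plate (x -30 to +80, y -145 to +145 mm) is the floor of magazine and lane, 30 mm above the bench. The blade guide behind the magazine reaches back to x = -62 mm, at most 46 mm above the bench
- magazine_top (a point): centre of the open top of the magazine: four aluminium corner posts, 54 x 54 mm outside, up to 76 mm above the bench, at x = 0, y = 0 of the feeder, holding the stack of three blanks. The bottom blank leaves through a 20 mm high slot towards the lane
- lane_mid (a point): point on the lane's floor in front of the slot, 30 mm above the bench, at x = 49, y = 0 mm of the feeder, under where the centre of a fed blank comes to lie. The lane runs from here along the feeder's +y and -y to a stop at each end, between guide strips 5 mm high at x = 26 and x = 71 mm
- plunger (a joint): travel of the spring-loaded plunger: 0 out (at rest), 0.052 m pressed fully home. It needs about 3 N at first and 9 N at the end, plus 1 to 3 N of friction, and springs back when let go. The blade on it drives the bottom blank out of the magazine
- knob_face (a point): centre of the outer, upright face of the plunger's red palm knob, 40 mm across, 36.5 mm above the bench, at x = -127 mm, y = 0 of the feeder at rest; it is pressed level, along the feeder's +x, from the knob end
- blank1_c (a point): centre of the bottom blank of the stack, the one to be fed: blue, 40 x 40 x 16 mm, 55 to 86 g, loose on the plate, its sides square to the feeder
- blank2_c (a point): centre of the second blank from the bottom, the same, lying on the first; the stack drops by one when the plunger springs back
- blank3_c (a point): centre of the third, top blank, the same
- sensor_stop: stop with the part-present sensor, clamped in one end of the lane: dark block 44 mm across the lane, 24 along it, 22 high, with orange discs in its faces and an orange-capped sensor on top, 46 mm high in all. Origin under its centre, on the plate; axes as the feeder's (faces at y = +12 and -12 mm). It is in the +y or the -y end of the lane, 105 to 128 mm from the feeder's middle
- plain_stop: the plain stop in the other end of the lane: the same block with a small dark bolt head on top, 31 mm high in all; origin and axes likewise
- pendant: black teach pendant, 215 x 265 x 65 mm, lying on the bench; origin under its centre
- foam: two white foam blocks, one on the other, 100 x 150 x 105 mm high; origin under the centre
- drilled_blank: finished blue blank 40 x 40 x 16 mm with a 14 mm hole, lying on the bench beside the feeder's plate; origin under its centre
- hex_key: dark L-shaped hex key, 90 x 28 mm, 6 mm thick, on the bench beside the feeder; origin under the middle of its long leg
- oil_bottle: white bottle with red cap, 56 mm across, 150 mm high; origin under its centre
- spray_can: green can, 60 mm across, 170 mm high; origin under its centre
- wrench: wrench 180 mm long on the bench; origin under its middle
- screw_tray: yellow tray of screws 90 x 120 x 35 mm high; origin under its centre
Not all that is in view belongs to the job. What is shaped like the part that bears blank3_c but white or yellow is not meant.

How it is judged (in metres and radians):
On the way, in this order (a step that is already met when the one before it is completed fails the run):
1. the plunger is pressed fully home (value of joint plunger above 0.049 m), for 0.02 s.
2. the plunger has sprung back and one blank lies out in the lane (value of joint plunger below 0.004 m and x of blank1_c in the frame of feeder above 0.042 m), for 0.2 s.
At the end, for the whole second after the job is handed in: the first blank lies flat in the lane, at rest, within 4 mm of the face of the stop with the orange sensor and square to it within 7 degrees; the plunger is out again (within 4 mm); the other two blanks are in the magazine, stacked one step lower (within 12 mm sideways) (y of blank1_c in the frame of sensor_stop between -0.036 and 0.036 m and x of blank1_c in the frame of feeder between 0.04 and 0.057 m and z of blank1_c in the frame of feeder between 0.035 and 0.041 m and angle between the x axis of blank1_c and the x axis of feeder, either way round below 0.12 rad and angle between blank1_c's own z axis and vertical below 0.08 rad and linear speed of blank1 below 0.01 m/s and value of joint plunger below 0.004 m and x of blank2_c in the frame of feeder between -0.012 and 0.012 m and y of blank2_c in the frame of feeder between -0.012 and 0.012 m and z of blank2_c in the frame of feeder below 0.042 m and x of blank3_c in the frame of feeder between -0.012 and 0.012 m and y of blank3_c in the frame of feeder between -0.012 and 0.012 m and z of blank3_c in the frame of feeder below 0.058 m); the robot touches nothing.
It fails at once if the fed blank is lifted or tipped (z of blank1_c in the frame of feeder above 0.045 m or angle between blank1_c's own z axis and vertical above 0.3 rad).
It fails at once if a second blank is fed, or one is taken out of the magazine ((x of blank2_c in the frame of feeder above 0.014 m or x of blank2_c in the frame of feeder below -0.014 m or y of blank2_c in the frame of feeder above 0.014 m or y of blank2_c in the frame of feeder below -0.014 m or z of blank2_c in the frame of feeder above 0.061 m) or (x of blank3_c in the frame of feeder above 0.014 m or x of blank3_c in the frame of feeder below -0.014 m or y of blank3_c in the frame of feeder above 0.014 m or y of blank3_c in the frame of feeder below -0.014 m or z of blank3_c in the frame of feeder above 0.077 m)).
It fails at once if the blank is rammed against a stop (over 45 N) (contact force between blank1 and sensor_stop above 45 N or contact force between blank1 and plain_stop above 45 N).
It fails at once if something else on the bench is moved by more than 20 mm (distance of any of pendant, foam, drilled_blank, hex_key, oil_bottle, spray_can, wrench, screw_tray from where it was at the start of the episode above 0.02 m).
It also fails if it takes over 48 s, if anything falls off the work surface, if the arm or the gripper's body presses on something with over 40 N, if the wrist force passes 120 N, or if a joint passes its speed limit or range.

## Robot

A 6-joint arm with a two-finger parallel gripper is mounted at the origin on the work surface. World frame = base frame: x ahead of the robot, y to its left, z up, the work surface at z = 0. Lengths are in m, angles in degrees, forces in N, time in s.
With the tool pointing down it reaches from about 0.325 to 1 m from the base axis. Payload 5.1 kg.
Tool frame: the origin (TCP) lies on the centre line of the jaws, within the pads' length; the fingertips stand 8 mm ahead of it and the grasp point (between the pads) lies 11 mm behind it (robot.tcp_to_tips is the z of the fingertips in the tool frame, in m); z points along the fingers, y is the line along which they close (so a half turn about z gives the same grasp; the last joint's range is limited). The gripper opens to 85 mm and grips with 20 to 120 N. Pads are 22 mm wide; open, the fingers measure 114 mm over their backs; the gripper's body (76 mm by 85 mm) begins 54 mm behind the grasp point. The pads swing forward as they close: fully open they stand 13 mm farther back than shut.
Start: joints at [69.58, 7.093, 94.555, -0, 78.352, -4.733], TCP at [0.176, 0.626, 0.239] pointing down, gripper open.
Joint ranges: [-149.61, 149.61], [-58.7, 133.49], [1.44, 155.28], [-77.14, 257.14], [18.33, 153.61], [-166.67, 166.67]. Speed limits (degrees/s): [147.25, 147.25, 180, 180, 180, 180].

## Interface

Orientations are given as [roll, pitch, yaw] about the fixed x, y, z axes, in that order (R = Rz(yaw) Ry(pitch) Rx(roll)).
In Python, from cell import robot, viewer, job, finder gives the robot as it stands.
- The arm moves only by the tool arm_command, never from a script. Its argument "series" is a list of rows, each a list of 3 entries, a list of its own where there are three numbers: the shift along the tool's x, y, z in mm, then the turn, a rotation vector about the tool's x, y, z in rad, then the opening, from -1 (shut) to 1 (fully open). A call has 1 to 20 rows; each row is the pose to reach, as a shift and turn from the pose commanded when the call began, along the tool's axes at that moment; what a row does not reach only later rows make up. A row lasts 1/12 s, in which the tool goes at most 41.7 mm and 7.16 degrees, less where a joint would pass 70% of its speed; a pose out of reach is approached as far as the arm can. A call with a gripper value outside its range is refused whole. The fingers move at their own pace and stop on an object; the grip force is fixed at half the most. Time passes only in rows, so rows that repeat a pose let the fingers close. It gives the time, the measured TCP pose, the force, the opening and the grip force at its end, in the units of the state.
- robot.sense(): the state, without advancing time (a new reading comes with each control period).
- viewer.read_camera(name): name is "side" or "top"; returns (picture, depth): 480x640x3 uint8, red, green, blue; 480x640 float32, m along the optical axis (not along the pixel's ray), 0 where there is no reading.
- viewer.camera_params(name): a dict with "K" (3x3 intrinsics, pixels), "R" (3x3) and "t" (3): a world point X has camera coordinates R X + t. Camera axes: x right, y down, z forward; pixel columns grow to the right and rows downward; lengths in m; the calibration is good to about 2 mm. A picture is of the moment at which its call begins. camera_params takes no time and is no camera call.
- job.finish_job(): hands the job in; it is judged then, once.
Trained networks look in the newest picture that a camera, given by its name, has taken for a name from the list of things; names that differ only in an ending like _2 or _b are one class to them, and where a whole thing is asked for, a point or a joint stands for the part that bears it (a point fixed in the world has none). Each returns a list of dicts, best first, with "confidence" (0 to 1); they miss things now and then, are a little off and sometimes report something else, mostly with a low value. They report only what shows in the picture. A call takes as long as a camera call. They do not tell look-alikes from the thing itself.
- finder.masks_of(camera, name): "mask" (480x640 bool, what is visible of it) and "point" ([column, row] in pixels, amid what is visible of it).
The state is a dict: "time": time; "joint_positions": joint angles; "joint_vel": joint speeds; "effort": joint torques, N m; "position": TCP position; "tool_rot": TCP orientation; "force": force on the tool from outside, world axes, zero at the start; "moment": the same for the moment, N m; "grip_width": finger opening in m; "grasp_force": force on a finger pad.
Only numpy, scipy, OpenCV 4.12 (cv2) and the standard library are available. Lean on these libraries where they do the work, as an engineer would, in place of code of your own. Each camera call takes 0.05 s, during which the arm holds its last target. There are 200 camera calls.

## Working session

There is one attempt and no reset: what is moved stays moved. The work goes in short steps, Python scripts to look and compute and a tool call to move; the robot and the scene stay as the last step left them, time stands still between calls to the robot, and variables do not carry over. Pictures are saved under pics/ and viewed, at most 10 in all, crops included, and the job is handed in when it is done.

Besides the shell and the picture viewer there is one more tool, called by a JSON object that holds its "name" and its "arguments". arm_command: Moves the arm, as the interface text tells. Its arguments: {"type":"object","properties":{"series":{"type":"array","items":{"type":"array"}}},"required":["series"]}

```bash
mkdir -p pics; ls; cat > h.py <<'E'
import numpy as np, cv2
from cell import robot, viewer, job, finder
def shot(c,fn=None):
    p,d=viewer.read_camera(c)
    if fn: cv2.imwrite('pics/'+fn,p[:,:,::-1])
    return p,d
def world(c,d,mask):
    P=viewer.camera_params(c);K,R,t=[np.array(P[k]) for k in 'KRt']
    r,cc=np.nonzero(mask&(d>0));z=d[r,cc]
    X=np.stack([(cc-K[0,2])/K[0,0]*z,(r-K[1,2])/K[1,1]*z,z])
    return (R.T@(X-t.reshape(3,1))).T
E
python3 - <<'E'
from h import *
for c in ['side','top']:
    p,d=shot(c,c+'0.png'); np.save(c+'.npy',d)
    for n in ['knob_face','blank3_c','sensor_stop','plain_stop','feeder','drilled_blank','hex_key']:
        for m in finder.masks_of(c,n)[:2]:
            X=world(c,d,m['mask']); print(c,n,round(m['confidence'],2),m['point'],np.round(np.median(X,0),3),np.round(X.max(0),3),m['mask'].sum())
s=robot.sense();print(s['time'],s['position'],s['tool_rot'])
E
```

```text
pics
side knob_face 0.54 [352.7, 266.5] [ 0.588 -0.069  0.031] [0.672 0.106 0.08 ] 3653
side knob_face 0.51 [316.1, 269.3] [ 0.508 -0.041  0.042] [ 0.572 -0.022  0.058] 281
side blank3_c 0.66 [280.0, 264.5] [0.45  0.036 0.015] [0.474 0.068 0.02 ] 236
side blank3_c 0.48 [345.4, 246.3] [ 0.586 -0.042  0.078] [0.618 0.013 0.082] 219
side sensor_stop 0.56 [392.4, 278.3] [ 0.626 -0.177  0.051] [ 0.655 -0.147  0.079] 291
side plain_stop 0.65 [339.4, 223.5] [0.644 0.052 0.049] [0.668 0.068 0.063] 160
side plain_stop 0.63 [299.6, 249.0] [0.536 0.061 0.015] [0.566 0.099 0.02 ] 229
side drilled_blank 0.57 [301.4, 252.6] [0.533 0.061 0.015] [0.556 0.104 0.02 ] 249
side drilled_blank 0.5 [312.3, 270.0] [ 0.496 -0.041  0.041] [0.569 0.    0.058] 306
side hex_key 0.66 [190.8, 176.2] [0.409 0.438 0.084] [0.524 0.72  0.11 ] 1884
side hex_key 0.49 [331.9, 318.2] [ 0.47  -0.158  0.005] [ 0.539 -0.149  0.008] 37
top knob_face 0.71 [322.4, 262.9] [ 0.513 -0.038  0.042] [ 0.569 -0.016  0.059] 266
top blank3_c 0.81 [326.7, 229.0] [ 0.591 -0.044  0.078] [ 0.613 -0.024  0.083] 268
top blank3_c 0.77 [290.2, 287.6] [0.452 0.044 0.016] [0.474 0.068 0.021] 265
top sensor_stop 0.78 [374.8, 214.5] [ 0.627 -0.169  0.052] [ 0.653 -0.158  0.079] 199
top plain_stop 0.49 [283.0, 211.0] [0.645 0.061 0.052] [0.676 0.078 0.063] 204
top feeder 0.55 [326.0, 216.1] [ 0.605 -0.04   0.031] [0.678 0.103 0.08 ] 4532
top drilled_blank 0.65 [278.6, 252.2] [0.536 0.066 0.016] [0.562 0.088 0.021] 275
top hex_key 0.47 [281.7, 249.5] [0.535 0.066 0.016] [0.556 0.087 0.021] 234
0.8 [0.17577584 0.62579131 0.23937775] [1.79994755e+02 1.41821351e-03 1.64312652e+02]
```

```bash
python3 - <<'E'
import cv2
a=cv2.imread('pics/top0.png')[150:330,210:450];cv2.imwrite('pics/tc.png',cv2.resize(a,(800,600),interpolation=2))
E
```

```text
(no output)
```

View pics/tc.png

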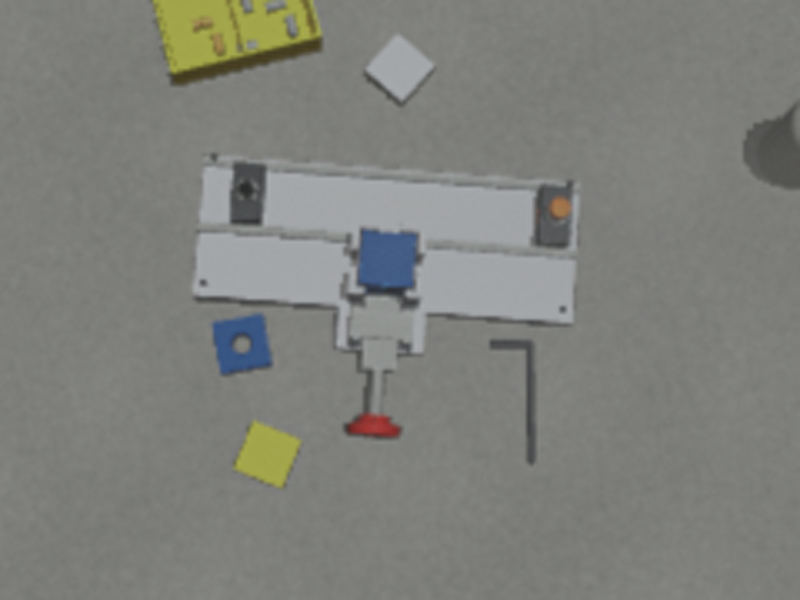

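View pics/top0.png

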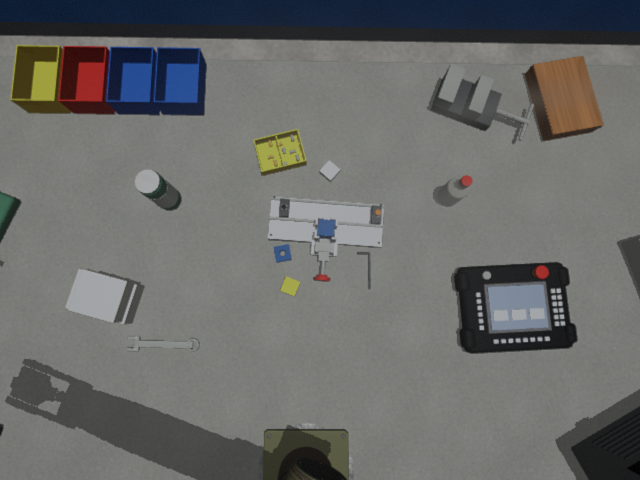

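View pics/side0.png

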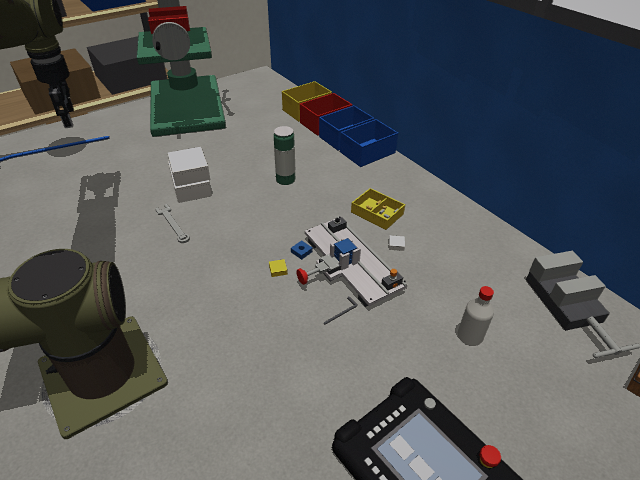

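The top view shows the feeder turned a few degrees clockwise. The sensor stop with the orange cap is at its right end (world -y, feeder -y), at (375,214), and the knob is at (322,278). The hex key and the drilled blank lie to either side of the knob.

```bash
python3 - <<'E'
from h import *
p=cv2.imread('pics/top0.png')[:,:,::-1].astype(int);d=np.load('top.npy')
roi=np.zeros(d.shape,bool);roi[185:300,255:395]=1
r,g,b=p[...,0],p[...,1],p[...,2]
red=roi&(r>100)&(g<70)&(b<70); X=world('top',d,red);print('knob',X.min(0),X.max(0),np.median(X,0),len(X))
W=world('top',np.where(d>0,d,1.),np.ones_like(roi)).reshape(480,640,3)
z=W[...,2]
bl=roi&(b>r+40)&(z>.07);Xb=world('top',d,bl);print('blank',Xb.mean(0),cv2.minAreaRect((Xb[:,:2]*1000).astype(np.float32)))
pl=roi&(z>.024)&(z<.038)&~red
n,l,s,c=cv2.connectedComponentsWithStats(pl.astype(np.uint8));print(s[:4,4])
hi=roi&(z>.024)&~red;hi[245:]=0
X=world('top',d,hi);print('plate',cv2.minAreaRect((X[:,:2]*1000).astype(np.float32)))
for nme,sl in (('sens',slice(365,390)),('plain',slice(272,295))):
    m=np.zeros_like(roi);m[195:228,sl]=1;m&=(z>.046)&(z<.058);X=world('top',d,m);print(nme,X.mean(0),cv2.minAreaRect((X[:,:2]*1000).astype(np.float32)),len(X))
E
```

```text
knob [ 0.46486674 -0.05310589 -0.00279451] [ 0.48045654 -0.01847756  0.05901449] [ 0.4708271  -0.0355312   0.05129546] 69
blank [ 0.59183912 -0.04311791  0.07801487] ((591.934814453125, -43.00532913208008), (38.66681671142578, 39.523563385009766), 85.72659301757812)
[303166   4000      1     11]
plate ((612.7626953125, -45.113739013671875), (290.326416015625, 118.5057601928711), 86.44353485107422)
sens [ 0.6304053  -0.17023133  0.05196862] ((631.4424438476562, -171.04348754882812), (24.048791885375977, 43.81502914428711), 85.55269622802734) 135
plain [0.64567936 0.06105629 0.05194056] ((646.94140625, 61.46446228027344), (24.17220115661621, 45.288883209228516), 86.34558868408203) 157
```

{"name": "arm_command", "arguments": {"series": [[[-411.4,-566.8,0],[0,0,-0.206],-1],[[-411.4,-566.8,0],[0,0,-0.206],-1],[[-411.4,-566.8,0],[0,0,-0.206],-1],[[-411.4,-566.8,0],[0,0,-0.206],-1],[[-411.4,-566.8,0],[0,0,-0.206],-1],[[-411.4,-566.8,0],[0,0,-0.206],-1],[[-411.4,-566.8,0],[0,0,-0.206],-1],[[-411.4,-566.8,0],[0,0,-0.206],-1],[[-411.4,-566.8,0],[0,0,-0.206],-1],[[-411.4,-566.8,0],[0,0,-0.206],-1],[[-411.4,-566.8,0],[0,0,-0.206],-1],[[-411.4,-566.8,0],[0,0,-0.206],-1],[[-411.4,-566.8,0],[0,0,-0.206],-1],[[-411.4,-566.8,0],[0,0,-0.206],-1],[[-411.4,-566.8,0],[0,0,-0.206],-1],[[-411.4,-566.8,0],[0,0,-0.206],-1],[[-411.4,-566.8,0],[0,0,-0.206],-1],[[-411.4,-566.8,0],[0,0,-0.206],-1],[[-411.4,-566.8,0],[0,0,-0.206],-1],[[-411.4,-566.8,0],[0,0,-0.206],-1]]}}

```text
time: 2.47
position: [0.4184, -0.031, 0.2392]
tool_rot: [180.0, -0.0, 176.1]
force: [0.9, -0.6, 0.7]
grip_width: -0.0001
grasp_force: 0.0
```

{"name": "arm_command", "arguments": {"series": [[[0,0,40],[0,0,0],-1],[[0,0,80],[0,0,0],-1],[[0,0,120],[0,0,0],-1],[[0,0,150],[0,0,0],-1],[[0,0,175],[0,0,0],-1],[[0,0,195],[0,0,0],-1],[[0,0,206],[0,0,0],-1],[[0,0,209],[0,0,0],-1],[[0,0,209],[0,0,0],-1],[[0,0,209],[0,0,0],-1]]}}

```text
time: 3.3
position: [0.4192, -0.0304, 0.0312]
tool_rot: [-180.0, 0.1, 176.2]
force: [0.6, 0.6, 0.1]
grip_width: -0.0001
grasp_force: 0.0
```

```bash
python3 - <<'E'
from h import *
p,d=shot('side'); a=p[215:335,230:410,::-1]; cv2.imwrite('pics/s1.png',cv2.resize(a,(800,533),interpolation=2))
print(robot.sense()['position'])
E
```

```text
[ 0.41962471 -0.03073196  0.0316558 ]
```

View pics/s1.png

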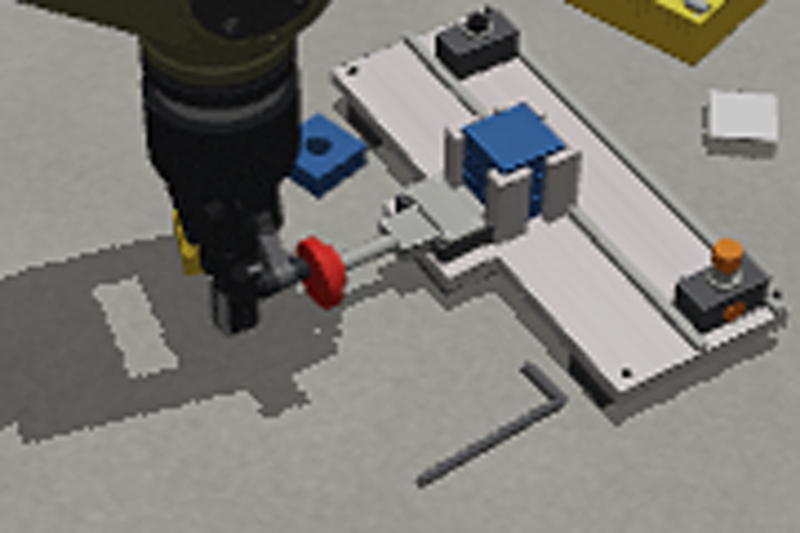

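{"name": "arm_command", "arguments": {"series": [[[-10,0,1],[0,0,0],-1],[[-20,0,1],[0,0,0],-1],[[-27,0,1],[0,0,0],-1],[[-32,0,1],[0,0,0],-1],[[-36,0,1],[0,0,0],-1],[[-40,0,1],[0,0,0],-1],[[-43,0,1],[0,0,0],-1],[[-46,0,1],[0,0,0],-1],[[-46,0,1],[0,0,0],-1]]}}

```text
time: 4.1
position: [0.4636, -0.0341, 0.0288]
tool_rot: [180.0, -0.2, 176.1]
force: [-4.5, 0.2, 3.8]
grip_width: 0.0
grasp_force: 2.2
```

{"name": "arm_command", "arguments": {"series": [[[-4,0,0],[0,0,0],-1],[[-8,0,0],[0,0,0],-1],[[-12,0,0],[0,0,0],-1],[[-16,0,0],[0,0,0],-1],[[-20,0,0],[0,0,0],-1],[[-24,0,0],[0,0,0],-1],[[-28,0,0],[0,0,0],-1],[[-31,0,0],[0,0,0],-1],[[-34,0,0],[0,0,0],-1],[[-36,0,0],[0,0,0],-1],[[-36,0,0],[0,0,0],-1]]}}

```text
time: 5.02
position: [0.4983, -0.0363, 0.0285]
tool_rot: [180.0, -0.3, 176.1]
force: [-7.9, 0.3, 5.8]
grip_width: 0.0001
grasp_force: 4.0
```

{"name": "arm_command", "arguments": {"series": [[[-1.5,0,0],[0,0,0],-1],[[-3,0,0],[0,0,0],-1],[[-4,0,0],[0,0,0],-1],[[-5,0,0],[0,0,0],-1],[[-5,0,0],[0,0,0],-1]]}}

```text
time: 5.43
position: [0.5029, -0.0366, 0.0285]
tool_rot: [180.0, -0.4, 176.1]
force: [-9.5, 1.5, 6.6]
grip_width: 0.0004
grasp_force: 4.7
```

{"name": "arm_command", "arguments": {"series": [[[-1,0,0],[0,0,0],-1],[[-2,0,0],[0,0,0],-1],[[-3,0,0],[0,0,0],-1],[[-3,0,0],[0,0,0],-1]]}}

```text
time: 5.77
position: [0.5056, -0.0368, 0.0285]
tool_rot: [180.0, -0.4, 176.1]
force: [-10.6, 1.4, 6.2]
grip_width: -0.0002
grasp_force: 5.3
```

{"name": "arm_command", "arguments": {"series": [[[-1,0,0],[0,0,0],-1],[[-2,0,0],[0,0,0],-1],[[-2,0,0],[0,0,0],-1]]}}

```text
time: 6.02
position: [0.5056, -0.0368, 0.0282]
tool_rot: [180.0, -0.8, 176.1]
force: [-18.2, 1.0, 12.8]
grip_width: -0.0002
grasp_force: 9.0
```

The plunger hit its end stop: force rose while the position held. I'll back off.

{"name": "arm_command", "arguments": {"series": [[[8,0,0],[0,0,0],-1],[[18,0,0],[0,0,0],-1],[[28,0,0],[0,0,0],-1],[[38,0,0],[0,0,0],-1],[[48,0,0],[0,0,0],-1],[[60,0,0],[0,0,0],-1],[[75,0,0],[0,0,0],-1],[[85,0,0],[0,0,0],-1],[[85,0,-40],[0,0,0],-1],[[85,0,-80],[0,0,0],-1],[[85,0,-110],[0,0,0],-1],[[85,0,-130],[0,0,0],-1],[[85,0,-130],[0,0,0],-1]]}}

```text
time: 7.1
position: [0.4294, -0.0324, 0.166]
tool_rot: [-179.9, 0.8, 176.1]
force: [0.1, 0.1, 0.3]
grip_width: 0.0003
grasp_force: 0.0
```

```bash
cat > m.py <<'E'
from h import *
import sys
p,d=shot('top'); a=p[150:330,210:450,::-1]; cv2.imwrite('pics/'+sys.argv[1],cv2.resize(a,(800,600),interpolation=2))
P=p.astype(int);W=world('top',np.where(d>0,d,1.),np.ones(d.shape,bool)).reshape(480,640,3)
o=np.array([.5912,-.043]);c,s=np.cos(np.radians(-3.9)),np.sin(np.radians(-3.9));M=np.array([[c,-s],[s,c]])
F=(W[...,:2]-o)@M
blue=(P[...,2]>P[...,0]+40)
red=(P[...,0]>100)&(P[...,1]<70)&(P[...,2]<70)
for n,m in (('lane',blue&(W[...,2]>.038)&(F[...,0]>26)*1.0) if 0 else ('lane',blue&(W[...,2]>.038)&(W[...,2]<.054)&(F[...,0]>.022)&(F[...,0]<.1)&(abs(F[...,1])<.14)),('mag',blue&(abs(F)<.03).all(-1)),('knob',red&(abs(F[...,1])<.04)&(F[...,0]<0)&(F[...,0]>-.2))):
    X=F[m]*1000
    if len(X): print(n,len(X),X.mean(0).round(1),X.min(0).round(1),X.max(0).round(1),'z',np.median(W[m][:,2]).round(4),np.round(cv2.minAreaRect(X.astype(np.float32))[2],1))
st=robot.sense();x=(np.array(st['position'][:2])-o)@M;print('tcp feeder',x.round(4),st['position'][2],st['tool_rot'],st['force'],st['time'])
E
python3 m.py t2.png
```

```text
lane 215 [51.5  0.2] [ 30.  -18.9] [69.8 19.4] z 0.0458 88.0
mag 244 [-1.  -0.4] [-21.3 -19.7] [18.5 19.2] z 0.062 4.2
tcp feeder [-0.1636 -0.0003] 0.16307730735226103 [-179.93687086    0.50362685  176.10975402] [ 0.54073133  0.17383496 -0.24415308] 7.15
```

View pics/t2.png

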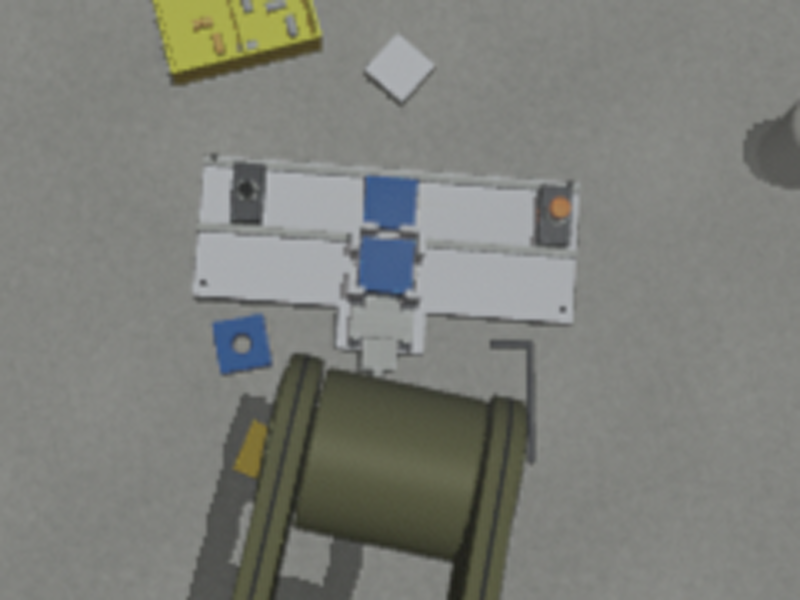

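The picture shows one blank in the lane at (390,203). The stack has dropped one step, to a top at z = 62 mm.

{"name": "arm_command", "arguments": {"series": [[[-30,20,0],[0,0,0],-1],[[-65,40,0],[0,0,0],-1],[[-100,52,0],[0,0,0],-1],[[-135,52,0],[0,0,0],-1],[[-170,52,0],[0,0,0],-1],[[-200,52,0],[0,0,0],-1],[[-213,52,0],[0,0,0],-1],[[-213,52,0],[0,0,0],-1],[[-213,52,0],[0,0,0],-1],[[-213,52,0],[0,0,0],-1]]}}

```text
time: 7.98
position: [0.6402, 0.0059, 0.1578]
tool_rot: [180.0, -0.1, 176.1]
force: [-0.5, -0.7, 0.1]
grip_width: -0.0002
grasp_force: 0.0
```

```bash
python3 m.py t3.png
```

```text
knob 1 [-119.5  -18.2] [-119.5  -18.2] [-119.5  -18.2] z 0.046 0.0
tcp feeder [0.0455 0.0521] 0.158249182851429 [ 1.79998505e+02 -1.10899398e-01  1.76116821e+02] [ 0.7966984  -1.07325637 -0.51361483] 8.0333
```

{"name": "arm_command", "arguments": {"series": [[[-4.5,0,25],[0,0,0],-1],[[-4.5,0,55],[0,0,0],-1],[[-4.5,0,80],[0,0,0],-1],[[-4.5,0,98],[0,0,0],-1],[[-4.5,0,108],[0,0,0],-1],[[-4.5,0,113],[0,0,0],-1],[[-4.5,0,114],[0,0,0],-1],[[-4.5,0,114],[0,0,0],-1],[[-4.5,0,114],[0,0,0],-1]]}}

```text
time: 8.78
position: [0.6472, 0.0055, 0.0472]
tool_rot: [-180.0, 0.2, 176.1]
force: [-0.5, 0.2, -0.3]
grip_width: -0.0002
grasp_force: 0.0
```

```bash
python3 - <<'E'
from h import *
p,d=shot('side'); a=p[195:315,270:450,::-1]; cv2.imwrite('pics/s4.png',cv2.resize(a,(800,533),interpolation=2))
s=robot.sense();print(s['position'],s['force'])
E
```

```text
[0.64726101 0.00540091 0.04720574] [ 0.52847592  0.9290611  -0.6681064 ]
```

View pics/s4.png

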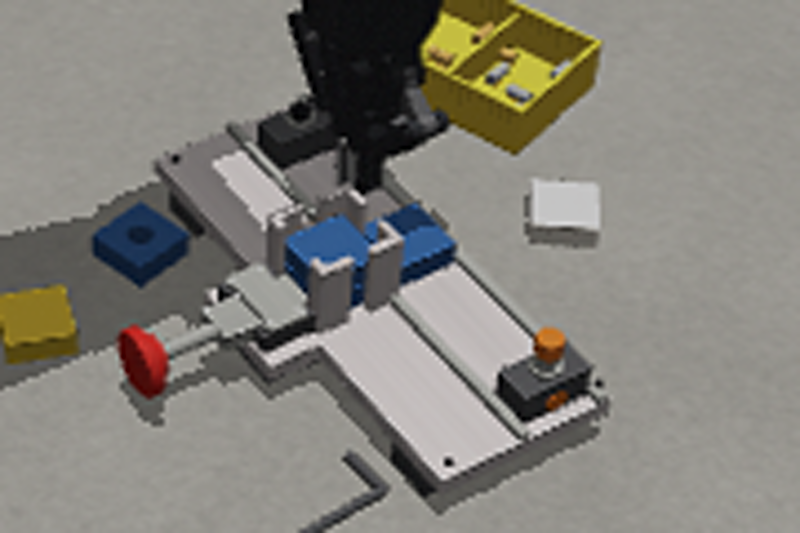

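{"name": "arm_command", "arguments": {"series": [[[2,0,3],[0,0,0],-1],[[2,-5,3],[0,0,0],-1],[[2,-10,3],[0,0,0],-1],[[2,-13,3],[0,0,0],-1],[[2,-15,3],[0,0,0],-1],[[2,-17,3],[0,0,0],-1],[[2,-19,3],[0,0,0],-1],[[2,-21,3],[0,0,0],-1],[[2,-24,3],[0,0,0],-1],[[2,-27,3],[0,0,0],-1],[[2,-30,3],[0,0,0],-1],[[2,-33,3],[0,0,0],-1],[[2,-36,3],[0,0,0],-1],[[2,-39,3],[0,0,0],-1],[[2,-40,3],[0,0,0],-1],[[2,-40,3],[0,0,0],-1]]}}

```text
time: 10.17
position: [0.6414, -0.0346, 0.0423]
tool_rot: [-180.0, -0.0, 176.1]
force: [0.3, -0.4, -0.1]
grip_width: 0.0001
grasp_force: 0.0
```

```bash
python3 m.py t5.png;  python3 - <<'E'
from h import *
p,d=shot('side'); a=p[195:315,270:450,::-1]; cv2.imwrite('pics/s5.png',cv2.resize(a,(800,533),interpolation=2))
E
```

```text
tcp feeder [0.0495 0.0119] 0.04231325359032351 [-1.79994264e+02 -4.11393244e-03  1.76100855e+02] [ 0.38500007 -0.16212914 -0.37423004] 10.2167
```

View pics/s5.png

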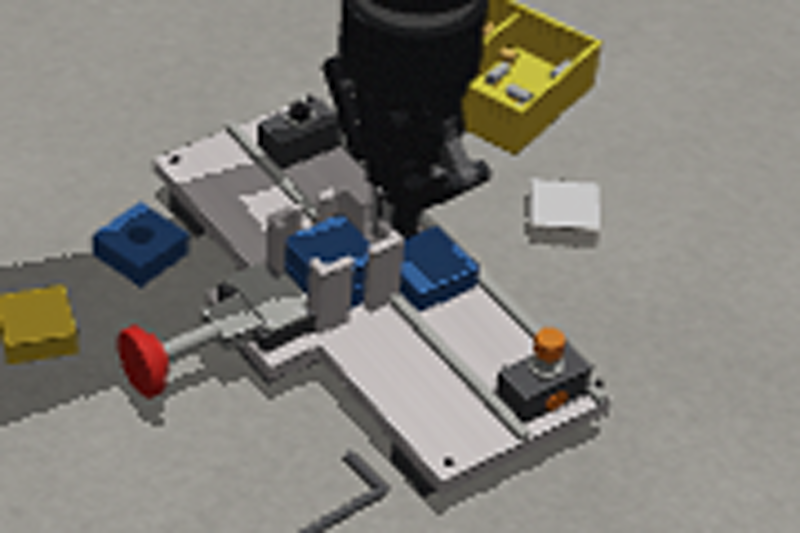

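The blank slid squarely to (440,265), about 22 mm along the lane.

{"name": "arm_command", "arguments": {"series": [[[0,-3,0],[0,0,0],-1],[[0,-7,0],[0,0,0],-1],[[0,-11,0],[0,0,0],-1],[[0,-15,0],[0,0,0],-1],[[0,-19,0],[0,0,0],-1],[[0,-23,0],[0,0,0],-1],[[0,-27,0],[0,0,0],-1],[[0,-31,0],[0,0,0],-1],[[0,-35,0],[0,0,0],-1],[[0,-39,0],[0,0,0],-1],[[0,-43,0],[0,0,0],-1],[[0,-47,0],[0,0,0],-1],[[0,-51,0],[0,0,0],-1],[[0,-54,0],[0,0,0],-1],[[0,-57,0],[0,0,0],-1],[[0,-59,0],[0,0,0],-1],[[0,-60,0],[0,0,0],-1],[[0,-60,0],[0,0,0],-1]]}}

```text
time: 11.77
position: [0.6374, -0.0944, 0.0424]
tool_rot: [-180.0, 0.0, 176.1]
force: [0.1, 0.7, -0.5]
grip_width: 0.0001
grasp_force: 0.0
```

```bash
cat > b.py <<'E'
from h import *
p,d=viewer.read_camera('side');P=p.astype(int)
W=world('side',np.where(d>0,d,1.),np.ones(d.shape,bool)).reshape(480,640,3)
o=np.array([.5912,-.043]);c,s=np.cos(np.radians(-3.9)),np.sin(np.radians(-3.9));M=np.array([[c,-s],[s,c]])
F=(W[...,:2]-o)@M*1000
m=(P[...,2]>P[...,0]+30)&(F[...,0]>25)&(F[...,0]<80)&(abs(F[...,1])<140)&(W[...,2]>.04)
X=F[m];print('blank top',len(X),X.min(0).round(1),X.max(0).round(1),np.round(cv2.minAreaRect(X.astype(np.float32)),1) if 0 else cv2.minAreaRect(X.astype(np.float32)))
m=(F[...,0]>30)&(F[...,0]<66)&(F[...,1]<-100)&(F[...,1]>-145)&(abs(W[...,2]-.052)<.003)
print('stop top',F[m].min(0),F[m].max(0))
s=robot.sense();print('tcp',((np.array(s['position'][:2])-o)@M*1000).round(1),s['position'][2],s['force'])
E
python3 b.py
```

```text
blank top 234 [  27.7 -104. ] [ 79.1 132.7] ((54.143707275390625, 14.384620666503906), (238.8315887451172, 43.77336120605469), 86.81612396240234)
stop top [  30.1547931  -138.19324251] [  65.72754155 -112.44763356]
tcp [ 49.5 -47.9] 0.042337495920136387 [-0.18577385 -0.75398228  0.21260608]
```

{"name": "arm_command", "arguments": {"series": [[[0,-2,0],[0,0,0],-1],[[0,-4,0],[0,0,0],-1],[[0,-5,0],[0,0,0],-1],[[0,-6,0],[0,0,0],-1],[[0,-7,0],[0,0,0],-1],[[0,-7.5,0],[0,0,0],-1],[[0,-7.5,0],[0,0,0],-1]]}}

```text
time: 12.4
position: [0.6368, -0.1017, 0.0423]
tool_rot: [-180.0, -0.0, 176.1]
force: [0.6, 0.4, -0.4]
grip_width: 0.0001
grasp_force: 0.0
```

{"name": "arm_command", "arguments": {"series": [[[0,-0.5,0],[0,0,0],-1],[[0,-1,0],[0,0,0],-1],[[0,-1.5,0],[0,0,0],-1],[[0,-1.5,0],[0,0,0],-1]]}}

```text
time: 12.73
position: [0.6367, -0.1032, 0.0423]
tool_rot: [-180.0, 0.0, 176.1]
force: [1.1, 0.2, -0.9]
grip_width: 0.0001
grasp_force: 0.1
```

```bash
python3 b.py
```

```text
blank top 206 [  28.4 -114.7] [ 78.5 130.6] ((53.47028350830078, 7.990470886230469), (50.11061477661133, 245.3002471923828), 0.007282272446900606)
stop top [  30.44808902 -138.37736957] [  65.48883523 -105.75366633]
tcp [ 49.5 -56.9] 0.042308117952938956 [ 0.10027037 -0.12347139  0.1469747 ]
```

Nearly there. Small steps from here until contact force shows.

{"name": "arm_command", "arguments": {"series": [[[0,-0.5,0],[0,0,0],-1],[[0,-1,0],[0,0,0],-1],[[0,-1.5,0],[0,0,0],-1],[[0,-1.5,0],[0,0,0],-1]]}}

```text
time: 13.12
position: [0.6366, -0.1047, 0.0423]
tool_rot: [-180.0, 0.0, 176.1]
force: [0.1, 0.8, -0.1]
grip_width: 0.0002
grasp_force: 0.1
```

{"name": "arm_command", "arguments": {"series": [[[0,-0.5,0],[0,0,0],-1],[[0,-1,0],[0,0,0],-1],[[0,-1.5,0],[0,0,0],-1],[[0,-1.5,0],[0,0,0],-1]]}}

```text
time: 13.45
position: [0.6364, -0.1058, 0.0423]
tool_rot: [180.0, -0.0, 176.1]
force: [-0.2, 2.0, 0.4]
grip_width: 0.0002
grasp_force: 0.9
```

{"name": "arm_command", "arguments": {"series": [[[0,-0.5,0],[0,0,0],-1],[[0,-1,0],[0,0,0],-1],[[0,-1,0],[0,0,0],-1]]}}

```text
time: 13.7
position: [0.6365, -0.106, 0.0423]
tool_rot: [179.9, -0.0, 176.1]
force: [0.5, 5.4, 0.9]
grip_width: -0.0002
grasp_force: 2.8
```

The blank is seated: force is 5.4 N and the tool has stopped advancing. I'll back off, lift and move clear.

{"name": "arm_command", "arguments": {"series": [[[0,2,0],[0,0,0],-1],[[0,6,0],[0,0,0],-1],[[0,12,0],[0,0,0],-1],[[0,20,0],[0,0,0],-1],[[0,20,-30],[0,0,0],-1],[[0,20,-70],[0,0,0],-1],[[0,20,-110],[0,0,0],-1],[[0,20,-150],[0,0,0],-1],[[0,60,-150],[0,0,0],-1],[[20,100,-150],[0,0,0],-1],[[50,140,-150],[0,0,0],-1],[[80,180,-150],[0,0,0],-1],[[110,220,-150],[0,0,0],-1],[[140,260,-150],[0,0,0],-1],[[140,300,-150],[0,0,0],-1],[[140,300,-150],[0,0,0],-1],[[140,300,-150],[0,0,0],-1]]}}

```text
time: 15.12
position: [0.5151, 0.2065, 0.1926]
tool_rot: [179.9, 0.0, 176.4]
force: [-0.2, 0.3, 0.4]
grip_width: -0.0
grasp_force: 0.0
```

```bash
python3 m.py t6.png
```

```text
lane 229 [ 50.5 -92.6] [  30.9 -112.2] [ 70.1 -73.1] z 0.0456 2.7
mag 245 [-1.  -0.3] [-28.  -19.7] [19.  19.2] z 0.0622 3.5
knob 68 [-1.201e+02 -1.000e-01] [-126.3  -18.4] [-111.5   16.4] z 0.0518 85.1
tcp feeder [-0.0919  0.2418] 0.19249976491138227 [1.79995168e+02 2.76041458e-02 1.76393637e+02] [0.67532476 0.15420694 1.18957144] 15.1667
```

View pics/t6.png

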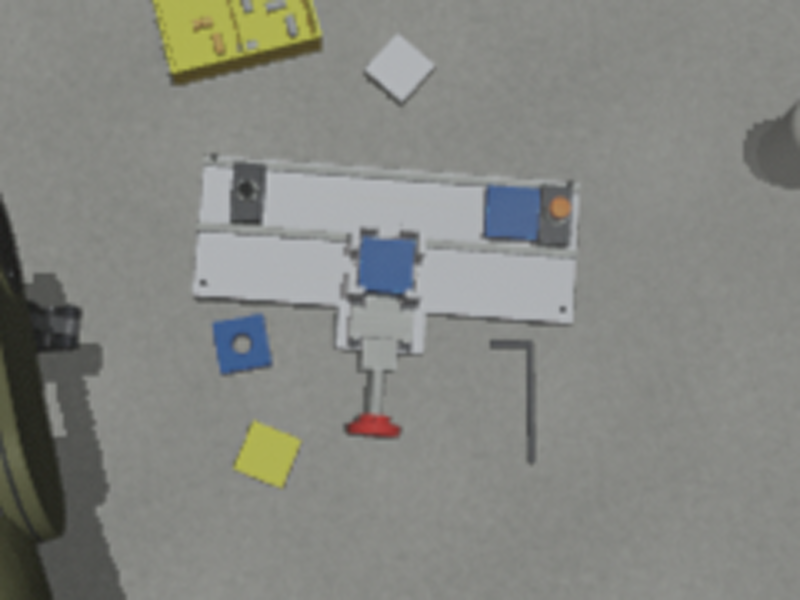

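The blank at (512,213) lies flush and square against the sensor stop. The knob is back out, the stack is in place, and nothing else has moved.

```bash
python3 -c "
from cell import job
print(job.finish_job())"
```

```text
the job is handed in; nothing more can be done
None
```

The job is handed in: one blank was fed and pushed gently (last reading about 5 N) flush against the orange-sensor stop, the plunger is back out, the other two blanks are in the magazine, and nothing else in the final view around the feeder moved. No verdict came back.

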